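# Press-fit and pull-test a plant tray's drain stopper

### The arm

A 6-joint arm with a two-finger parallel gripper is mounted at the origin on the work surface. World frame = base frame: x ahead of the robot, y to its left, z up, the work surface at z = 0. Lengths are in mm, angles in rad, forces in N, time in s.
With the tool pointing down it reaches from about 350 to 975 mm from the base axis. Payload 7.1 kg.
Tool frame: the origin (TCP) lies on the front face of the gripper's body, between the roots of the fingers; the fingertips stand 80 mm ahead of it and the grasp point (between the pads) lies 61 mm ahead of it; z points along the fingers, y is the line along which they close (so a half turn about z gives the same grasp; the last joint's range is limited). The gripper opens to 88 mm and grips with 3 to 60 N. Pads are 20 mm wide; open, the fingers measure 115 mm over their backs; the gripper's body (75 mm by 178 mm) begins 61 mm behind the grasp point.
Start: joints at [-1.367, 0.423, 1.63, -0, 1.089, -0.019], TCP at [138.12, -609.531, 302.675] pointing down, gripper open.
Joint ranges: [-3, 3], [-0.9, 2.11], [0.09, 2.58], [-1.31, 4.45], [0.11, 2.69], [-2.54, 2.54]. Speed limits (rad/s): [2.39, 2.39, 3.01, 3.14, 3.14, 3.14].

### API

Orientations are given as a rotation vector (axis times angle).
In Python, from workcell import readout, vision, close_job gives the robot as it stands.
- The arm moves only by the tool servo_tool, never from a script. Its argument "plan" is a list that holds one entry, the list of rows, each a list of 7 numbers: the gripper command: -1 is fully open, 1 is shut, values between are in proportion, then the shift along the world's x, y, z in units of 40 mm (1.0 is 40 mm), then the turn, a rotation vector about the world's x, y, z in units of 5 degrees (1.0 is 5 degrees). A call has 1 to 5 rows; each row shifts and turns the commanded pose from where the row before left it; what a row does not reach is not made up. A row lasts 1/12 s, in which the tool goes at most 41.7 mm and 7.16 degrees, less where a joint would pass 70% of its speed; a pose out of reach is approached as far as the arm can. A call is refused whole if a number of a shift passes 1 or a number of a turn 1, either way. A call with a gripper value outside its range is refused whole. The fingers move at their own pace and stop on an object; the grip force is fixed at half the most. Time passes only in rows, so rows that do not move let the fingers close. It gives the time, the measured TCP pose, the force, the opening and the grip force at its end, in the units of the state.
- readout.get_obs(): the state, without advancing time (a new reading comes with each control period).
- vision.get_image(name): name is "scene" or "top"; returns the picture (384x512x3 uint8, red, green, blue); there is no depth.
- vision.camera_params(name): a dict with "fx", "fy", "cx", "cy" (pixels), "D" ([k1, k2, p1, p2, k3] as OpenCV has them; the pictures are not rectified), "rvec" (rotation vector, rad) and "tvec" (3), from world to camera coordinates, as OpenCV has them. Camera axes: x right, y down, z forward; pixel columns grow to the right and rows downward; lengths in mm; the calibration is good to about 2 mm. A picture is of the moment at which its call begins. camera_params takes no time and is no camera call.
- close_job(): hands the job in; it is judged then, once.
The state is a dict: "t": time; "qpos": joint angles; "qvel": joint speeds; "joint_torque": joint torques, N m; "ee_pos": TCP position; "orientation": TCP orientation; "ft_force": force on the tool from outside, world axes, zero at the start; "moment": the same for the moment, N m; "width": finger opening in mm; "grasp_force": force on a finger pad.
Only numpy, scipy, OpenCV 4.12 (cv2) and the standard library are available. Lean on these libraries where they do the work, as an engineer would, in place of code of your own. Each camera call takes 0.05 s, during which the arm holds its last target. There are 200 camera calls.

### The job

Fit the black drain stopper into the socket in the grey plant tray, pressing it straight down until its flange sits fully home, then prove that the catches hold it: pull straight up on it with a steady 10 newtons for about a second. Press no harder than the fit needs and do not pull much over 10 newtons. Leave the stopper fitted, home and upright, and leave the other things where they are.

Things in the scene. Friction and masses are not known exactly. Their poses are not given: they have to be found in the camera images.
- stopper_mid (a point): Loose round black plastic drain stopper, 78 mm tall, about 80 g, standing upright on its nose on the bench at the start. This point is on its axis half-way up, 39 mm above its foot; z points up to its crown. From 34 to 73 mm above the foot runs a straight round grip 22 mm in diameter, to be gripped from above; over it a crown 28 mm in diameter.
- stopper: The same stopper; origin at the centre of its foot, z up along its axis. From the foot up: nose tapering from 15 mm diameter to 22 mm at 7 mm; 22 mm barb to 10 mm; groove 14 mm in diameter from 12 to 19 mm; 22 mm shank from 22 to 30 mm; flange 36 mm in diameter from 30 to 34 mm; then the grip.
- socket (a point): The drain socket: a 56 mm square block in the tray with a vertical round bore, 24 mm in diameter and 33 mm deep, and a steel seat ring on top. This point is the centre of the ring's top face, about 39 mm above the bench; z up. The stopper is home when its flange rests on this face; its mid point is then 9 mm above this point.
- catches (a point): Point on the bore's axis 16 mm below the seat, level with two spring catches that reach in from opposite sides. Pressing the stopper in meets about 8 N when the barb passes them, some 8 mm before home; they snap into the groove in the last 3 mm. Snapped, it rises about 1 mm freely, then is held almost rigidly and let go only at about 25 N; not snapped, it comes up with hardly any force.
- tray: Fixed grey hard-silicone plant tray, 220 by 320 mm, 30 mm high walls, floor 4 mm thick, origin at the centre of its underside, z up; the socket lies at x = -20 mm, y = -85 mm in its frame.
- seat: The steel seat ring on top of the socket, 28 mm inside, 42 mm outside, 3 mm high; origin at the centre of its underside, 3 mm below the socket point.
- bung: Bystander: plain tapered cork bung, 42 mm tall, 28 to 36 mm in diameter, no flange; origin under its centre.
- thumb_pot: Bystander: small empty terracotta pot, 52 mm tall, 58 mm across the rim; origin under its centre.
- pot: Bystander: empty terracotta pot standing in the tray, 85 mm tall, 92 mm across the rim; origin under its centre.
- trowel: Bystander: stainless trowel with a wooden handle, lying, about 310 mm long along its x axis, handle to -x.
- dibber: Bystander: short round wooden dibber, lying, 144 mm long along its x axis, 24 mm in diameter.
- can: Bystander: green plastic watering can, body 156 mm in diameter and 150 mm tall, handle up to 208 mm, spout along its +y axis; origin under its centre.
- seed_tin: Bystander: fixed galvanised seed tin, 90 by 130 by 65 mm, with a closed hinged flap lid; origin under its centre.

How it is judged (in metres and radians):
On the way, in this order (a step that is already met when the one before it is completed fails the run):
1. the stopper is pressed fully home in the socket (on the seat with over 2 N, flange within 1.8 mm of the seat, within 2.5 mm of the socket's axis, upright) (z of stopper_mid in the frame of socket below 0.0108 m and horizontal distance between stopper_mid and socket below 0.0025 m and angle between stopper_mid's own z axis and vertical below 0.08 rad and contact force between stopper and seat above 2 N), for 0.2 s.
2. the gripped stopper is pulled up off its seat with 7 to 16 N (contact forces added up) for half a second while the catches keep it in the socket (flange less than 5 mm above the seat) (contact force between stopper and tray between 7 and 16 N and contact force between stopper and seat below 0.5 N and z of stopper_mid in the frame of socket between 0.0092 and 0.014 m and contact force between the fingers and stopper above 1 N), for 0.5 s.
At the end, for the whole second after the job is handed in: The stopper stands at rest and let go in the socket, upright within 0.08 rad, within 2.5 mm of the socket's axis, its flange within 1.8 mm of the seat (z of stopper_mid in the frame of socket below 0.0108 m and horizontal distance between stopper_mid and socket below 0.0025 m and angle between stopper_mid's own z axis and vertical below 0.08 rad and linear speed of stopper below 0.02 m/s and angular speed of stopper below 0.1 rad/s); the robot touches nothing.
It fails at once if the stopper is pressed into or pulled against the socket with more than 30 N (contact force between stopper and tray above 30 N).
It fails at once if once it is off its seat, and still within 3 mm of it, the stopper is pulled or pushed with more than 20 N (contact force between stopper and tray above 20 N and contact force between stopper and seat below 0.5 N and horizontal distance between stopper_mid and socket below 0.0025 m and z of stopper_mid in the frame of socket below 0.012 m).
It fails at once if a bystander is moved more than 30 mm (distance of any of bung, thumb_pot, pot, trowel, dibber, can from where it was at the start of the episode above 0.03 m).
It also fails if it takes over 64 s, if anything falls off the work surface, if the arm or the gripper's body presses on something with over 40 N, if the wrist force passes 120 N, or if a joint passes its speed limit or range.

## Working session

There is one attempt and no reset: what is moved stays moved. The work goes in short steps, Python scripts to look and compute and a tool call to move; the robot and the scene stay as the last step left them, time stands still between calls to the robot, and variables do not carry over. Pictures are saved under pics/ and viewed, at most 10 in all, crops included, and the job is handed in when it is done.

Besides the shell and the picture viewer there is one more tool, called after ">>>" as name(argument=value, ...), one argument or row to a line, values as JSON. servo_tool: Moves the arm, as the interface text tells. Its arguments: {"type":"object","properties":{"plan":{"type":"array"}},"required":["plan"]}

```bash
mkdir -p pics; cat > h.py <<'E'
import numpy as np, cv2
from workcell import readout, vision
def cam(n):
    p=vision.camera_params(n); K=np.array([[p['fx'],0,p['cx']],[0,p['fy'],p['cy']],[0,0,1.]])
    return K,np.array(p['D'],float),np.array(p['rvec'],float),np.array(p['tvec'],float)
def ray(n,uv):
    K,D,r,t=cam(n);R=cv2.Rodrigues(r)[0]
    u=cv2.undistortPoints(np.array([[uv]],float),K,D)[0,0]
    return -R.T@t, R.T@np.array([*u,1])
def atz(n,uv,z):
    c,d=ray(n,uv); return c+d*(z-c[2])/d[2]
def proj(n,P):
    K,D,r,t=cam(n); return cv2.projectPoints(np.array(P,float).reshape(-1,1,3),r,t,K,D)[0][:,0]
def tri(uv1,uv2):
    c1,d1=ray('scene',uv1);c2,d2=ray('top',uv2)
    s=np.linalg.lstsq(np.c_[d1,-d2],c2-c1,rcond=None)[0]
    a=c1+d1*s[0];b=c2+d2*s[1];return (a+b)/2,np.linalg.norm(a-b)
def shot(n,f,box=None,s=1):
    im=vision.get_image(n)[:,:,::-1]; cv2.imwrite(f'pics/{f}_full.png',im)
    if box: x,y,w,h=box; im=im[y:y+h,x:x+w]
    cv2.imwrite(f'pics/{f}.png',cv2.resize(im,None,fx=s,fy=s,interpolation=cv2.INTER_CUBIC))
E
python3 - <<'E'
from h import *
shot('top','t0',None,1.5);shot('scene','s0',None,1.5)
for n in('top','scene'): print(n,ray(n,(256,192)))
print(readout.get_obs())
E
```

```text
top (array([ 276.1123226 ,   27.94271489, 1331.12912054]), array([ 0.19305523,  0.01488215, -0.98107724]))
scene (array([983.02391226, 729.08366138, 797.07126907]), array([-0.41297697, -0.63049621, -0.6572334 ]))
{'t': 0.1, 'qpos': array([-1.36702558e+00,  4.23741755e-01,  1.63057113e+00, -2.56541438e-05,
        1.08861684e+00, -1.90254739e-02]), 'qvel': array([ 9.95238826e-05, -9.49918201e-04, -2.50480266e-03,  7.29517222e-04,
       -1.53269927e-03, -1.03609779e-03]), 'joint_torque': array([-2.25538038e-04, -5.45610452e+01, -2.74325663e+01,  6.45580678e-02,
        1.88889646e-02, -3.37231802e-05]), 'ee_pos': array([ 138.02660402, -609.18160414,  302.01019512]), 'orientation': array([-3.12079682e+00, -3.49114930e-01,  2.29172995e-04]), 'ft_force': array([-0.8114259 , -0.25411274,  0.42422569]), 'moment': array([-0.04389811,  0.03655792, -0.00589604]), 'grasp_force': 0.0, 'width': 87.81778340140319}
```

View pics/t0.png

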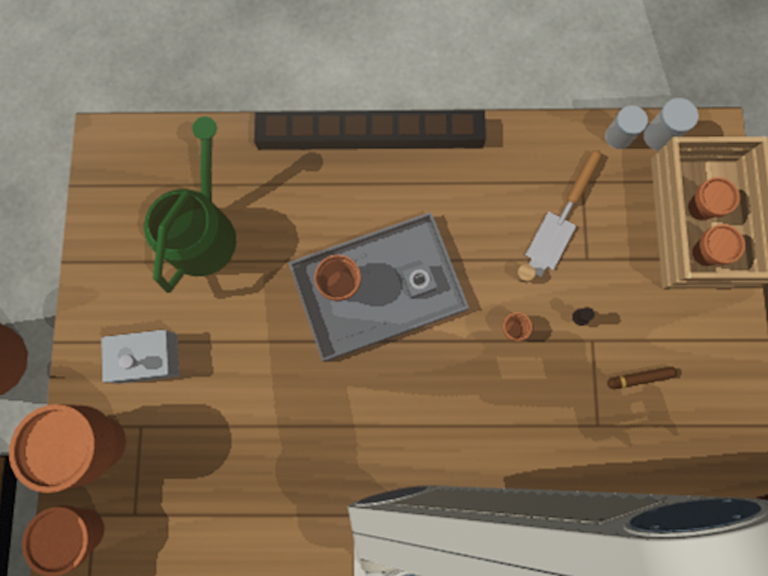

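View pics/s0.png

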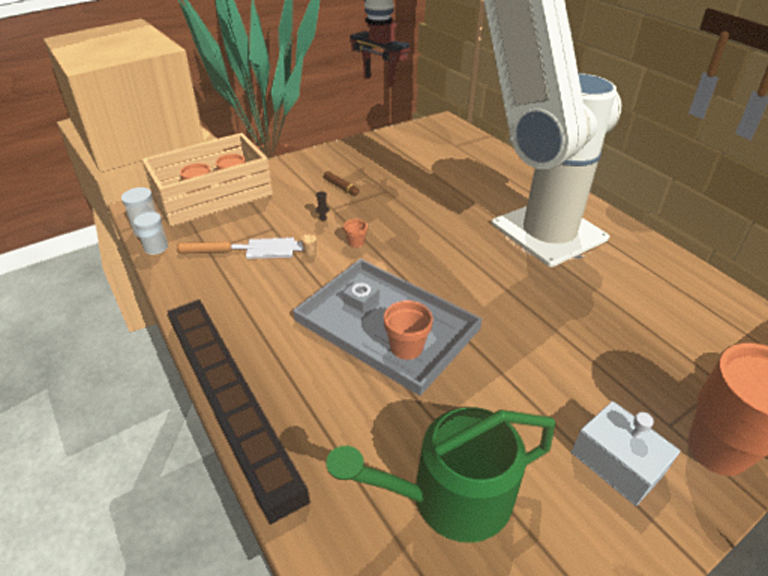

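The top view shows the stopper at about (389,211) native and the seat ring at (279,186). In the scene view they are at (214,138) and (241,194). I'll enlarge all four.

```bash
python3 - <<'E'
from h import *
def c(f,x,y):
    im=cv2.imread(f'pics/{f}_full.png')[y:y+30,x:x+40]; im=cv2.resize(im,None,fx=10,fy=10,interpolation=cv2.INTER_CUBIC)
    for k in range(0,40,10): cv2.putText(im,str(x+k),(k*10,10),0,.35,(0,255,255));cv2.line(im,(k*10,0),(k*10,300),(0,255,255),1)
    for k in range(0,30,10): cv2.putText(im,str(y+k),(0,k*10+22),0,.35,(0,255,0));cv2.line(im,(0,k*10),(400,k*10),(0,255,0),1)
    return im
cv2.imwrite('pics/c0.png',np.vstack([np.hstack([c('t0',370,195),c('t0',260,170)]),np.hstack([c('s0',195,123),c('s0',220,180)])]))
E
```

```text
(no output)
```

View pics/c0.png

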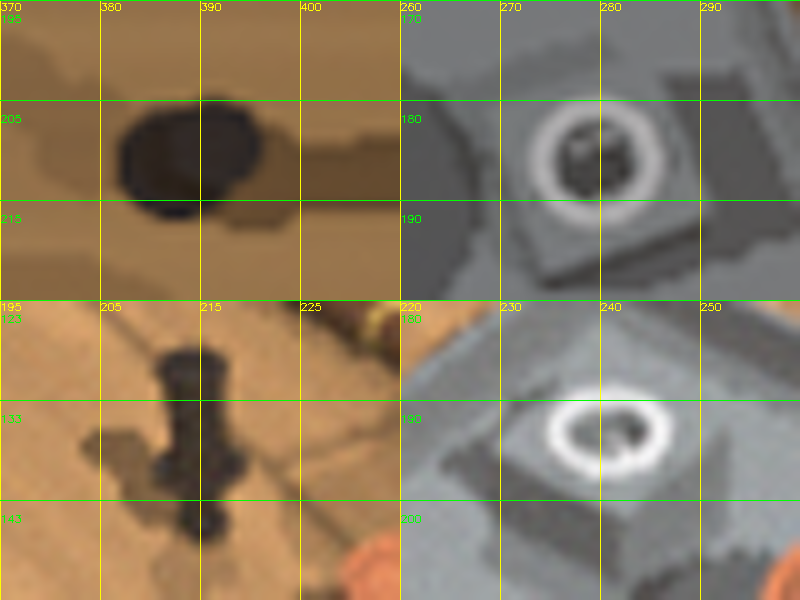

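```bash
python3 - <<'E'
from h import *
R=lambda a:np.round(a,1)
print('sock top',R(atz('top',(279.0,185.85),39)),'scene',R(atz('scene',(240.5,192.7),39)),tri((240.5,192.7),(279.0,185.85)))
print('crown top',R(atz('top',(391.25,208.85),78)),'flange',R(atz('top',(387.25,210.65),33)),'scene crown',R(atz('scene',(213.75,128.6),78)),tri((213.75,128.6),(391.25,208.85)))
# tray yaw
a=atz('top',(430/1.5,214/1.5),30);b=atz('top',(290/1.5,264/1.5),30);print(a,b)
E
```

```text
sock top [549.4 -23.9  39. ] scene [550.4 -21.4  39. ] (array([549.5152236 , -23.69411887,  37.0033521 ]), np.float64(0.7535655084319145))
crown top [ 469.4 -353.8   78. ] flange [ 470.9 -354.9   33. ] scene crown [ 469.5 -354.5   78. ] (array([ 469.57611232, -353.85856837,   78.26479612]), np.float64(0.4404990966327296))
[691.71158754 -50.45864934  30.        ] [584.6357515  244.79363694  30.        ]
```

>>> servo_tool(
  plan=[
    [[-1,0.8,0.6,0,0,0,0],[-1,0.8,0.6,0,0,0,0],[-1,0.8,0.6,0,0,0,0],[-1,0.8,0.6,0,0,0,0],[-1,0.8,0.6,0,0,0,0]],
  ],
)

```text
t: 0.52
ee_pos: [299.1, -488.1, 302.4]
orientation: [-3.122, -0.348, 0.0]
ft_force: [0.7, -0.2, 0.6]
width: 88.0
grasp_force: 0.0
```

>>> servo_tool(
  plan=[
    [[-1,0.8,0.6,0,0,0,0],[-1,0.8,0.6,0,0,0,0],[-1,0.8,0.6,0,0,0,0],[-1,0.8,0.6,0,0,0,0],[-1,0,0,0,0,0,0]],
  ],
)

```text
t: 0.93
ee_pos: [430.4, -389.7, 302.5]
orientation: [-3.12, -0.357, -0.002]
ft_force: [0.2, 0.7, -1.2]
width: 87.7
grasp_force: 0.0
```

>>> servo_tool(
  plan=[
    [[-1,0.5,0.45,-0.5,0,0,0],[-1,0.5,0.45,-0.5,0,0,0],[-1,0,0,-0.9,0,0,0],[-1,0,0,-0.9,0,0,0],[-1,0,0,0,0,0,0]],
  ],
)

```text
t: 1.35
ee_pos: [463.1, -354.9, 184.3]
orientation: [-3.114, -0.35, 0.013]
ft_force: [-1.2, 0.8, -0.8]
width: 88.0
grasp_force: 0.0
```

```bash
python3 - <<'E'
from h import *
shot('top','t1',(350,170,80,80),6);shot('scene','s1',(170,80,90,80),6)
import numpy as np
a=cv2.imread('pics/t1.png');b=cv2.imread('pics/s1.png');m=np.hstack([a,b]);cv2.imwrite('pics/c1.png',cv2.resize(m,(800,int(m.shape[0]*800/m.shape[1]))))
o=readout.get_obs();print(o['ee_pos'],o['orientation'])
E
```

```text
[ 465.35033571 -357.30740778  189.86016747] [-3.11966846 -0.34871652  0.00398832]
```

View pics/c1.png

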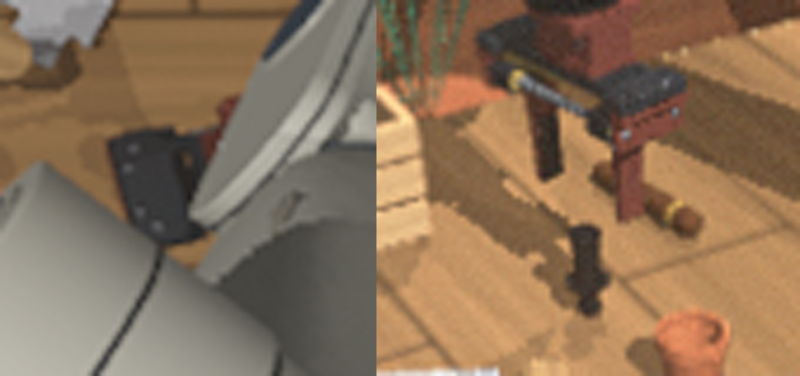

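The scene view shows the open fingers above the stopper with it between them, its crown around (585,235) in the crop. I'll correct the offset and go down.

>>> servo_tool(
  plan=[
    [[-1,0.12,0.08,-0.3,0,0,0],[-1,0,0,-0.5,0,0,0],[-1,0,0,-0.5,0,0,0],[-1,0,0,-0.47,0,0,0],[-1,0,0,0,0,0,0]],
  ],
)

```text
t: 1.87
ee_pos: [470.4, -354.1, 118.6]
orientation: [-3.121, -0.348, 0.002]
ft_force: [-0.7, 0.7, -0.0]
width: 87.8
grasp_force: 0.0
```

>>> servo_tool(
  plan=[
    [[-1,0,0,0,0,0,0],[-1,0,0,0,0,0,0]],
  ],
)

```text
t: 2.03
ee_pos: [471.8, -355.2, 121.7]
orientation: [3.12, 0.349, 0.003]
ft_force: [0.5, 0.1, -0.6]
width: 87.5
grasp_force: 0.0
```

```bash
python3 - <<'E'
from h import *
shot('scene','s2',(185,90,60,60),10)
o=readout.get_obs();print(o['ee_pos'],o['orientation'],o['ft_force'])
E
```

```text
[ 471.86529127 -355.17875143  121.78790952] [3.11995465 0.34859991 0.00361846] [ 0.05421239 -0.39149644 -0.22216546]
```

View pics/s2.png

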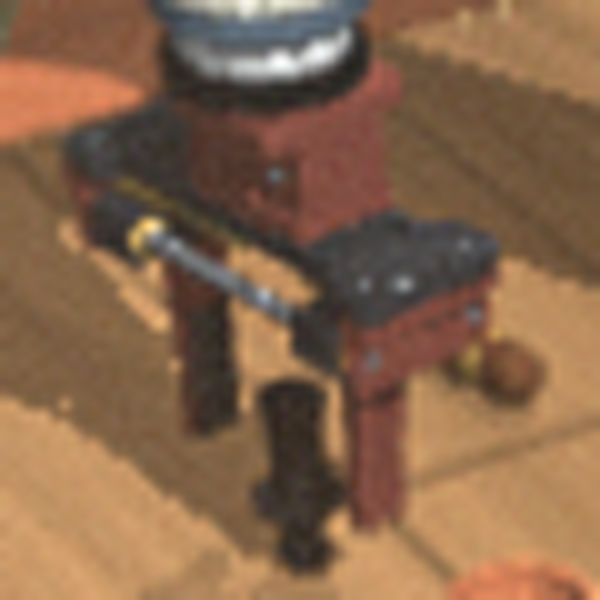

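>>> servo_tool(
  plan=[
    [[-1,-0.04,0.02,-0.07,0,0,0],[0,0,0,0,0,0,0],[0.3,0,0,0,0,0,0],[0.4,0,0,0,0,0,0],[0.4,0,0,0,0,0,0]],
  ],
)

```text
t: 2.5
ee_pos: [469.4, -353.6, 117.3]
orientation: [3.122, 0.349, 0.0]
ft_force: [0.5, 0.1, -0.4]
width: 64.4
grasp_force: 0.0
```

>>> servo_tool(
  plan=[
    [[0.5,0,0,0,0,0,0],[0.6,0,0,0,0,0,0],[1,0,0,0,0,0,0],[1,0,0,0,0,0,0],[1,0,0,0,0,0,0]],
  ],
)

```text
t: 2.92
ee_pos: [469.3, -353.6, 117.0]
orientation: [-3.122, -0.349, 0.0]
ft_force: [-0.3, 0.4, 0.7]
width: 31.3
grasp_force: 0.0
```

>>> servo_tool(
  plan=[
    [[1,0,0,0,0,0,0],[1,0,0,0,0,0,0],[1,0,0,0,0,0,0]],
  ],
)

```text
t: 3.17
ee_pos: [469.3, -353.5, 117.1]
orientation: [-3.122, -0.349, 0.0]
ft_force: [-0.9, -0.6, -0.2]
width: 26.5
grasp_force: 30.0
```

>>> servo_tool(
  plan=[
    [[1,0,0,0,0,0,0],[1,0,0,0,0,0,0],[1,0,0,0,0,0,0]],
  ],
)

```text
t: 3.42
ee_pos: [469.3, -353.5, 117.1]
orientation: [-3.122, -0.349, -0.0]
ft_force: [0.2, -0.1, -1.6]
width: 26.4
grasp_force: 30.0
```

```bash
python3 - <<'E'
from h import *
shot('scene','s3',(185,90,60,60),10)
o=readout.get_obs();print(o['ee_pos'],o['ft_force'],o['width'],o['grasp_force'])
E
```

```text
[ 469.29326543 -353.5078938   117.03333357] [ 0.05867849 -0.00335924  0.38458026] 26.73640260971198 29.99995619058609
```

View pics/s3.png

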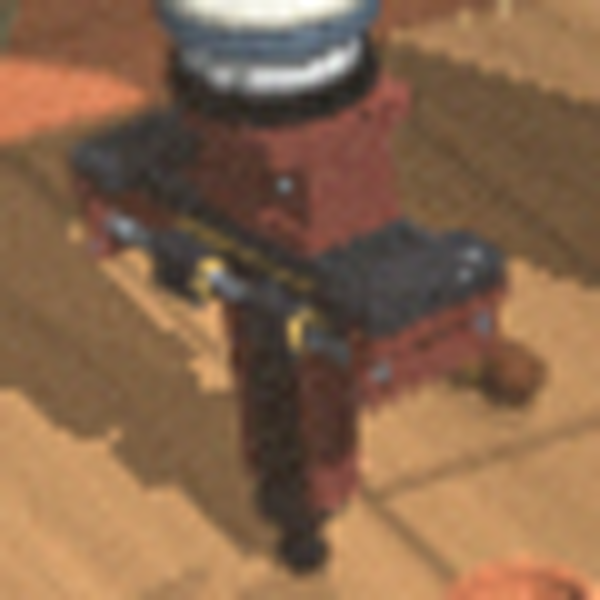

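Width is 26.5 mm, not 22, so the pads' upper ends probably catch the crown. I'll open a little, go 2 mm lower and regrip.

>>> servo_tool(
  plan=[
    [[0.1,0,0,0,0,0,0],[0.1,0,0,0,0,0,0],[0.1,0,0,-0.05,0,0,0],[0.1,0,0,0,0,0,0],[0.1,0,0,0,0,0,0]],
  ],
)

```text
t: 3.88
ee_pos: [469.3, -353.5, 114.9]
orientation: [-3.122, -0.349, 0.0]
ft_force: [0.5, 0.2, -0.4]
width: 39.4
grasp_force: 0.0
```

>>> servo_tool(
  plan=[
    [[1,0,0,0,0,0,0],[1,0,0,0,0,0,0],[1,0,0,0,0,0,0],[1,0,0,0,0,0,0],[1,0,0,0,0,0,0]],
  ],
)

```text
t: 4.3
ee_pos: [469.3, -353.5, 115.1]
orientation: [-3.122, -0.349, 0.0]
ft_force: [0.0, -0.3, -0.2]
width: 26.8
grasp_force: 30.0
```

>>> servo_tool(
  plan=[
    [[0.1,0,0,0,0,0,0],[0.1,0,0,0,0,0,0],[0.1,0,0,0.2,0,0,0],[0.1,0,0,0,0,0,0],[0.1,0,0,0,0,0,0]],
  ],
)

```text
t: 4.72
ee_pos: [469.7, -353.8, 123.8]
orientation: [3.121, 0.349, 0.002]
ft_force: [-0.2, 0.3, -0.3]
width: 39.7
grasp_force: 0.0
```

>>> servo_tool(
  plan=[
    [[1,0,0,0,0,0,0],[1,0,0,0,0,0,0],[1,0,0,0,0,0,0],[1,0,0,0,0,0,0],[1,0,0,0,0,0,0]],
  ],
)

```text
t: 5.13
ee_pos: [469.3, -353.5, 123.1]
orientation: [-3.122, -0.349, 0.0]
ft_force: [0.1, -0.4, 1.6]
width: 26.5
grasp_force: 30.0
```

```bash
python3 - <<'E'
from h import *
shot('scene','s4',(190,95,45,55),10)
o=readout.get_obs();print(o['ee_pos'],o['ft_force'],o['width'],o['moment'])
E
```

```text
[ 469.32861968 -353.52075529  123.05963893] [ 0.74651978 -0.07688805  1.96394189] 26.608456193201423 [0.10072896 0.01070264 0.00999694]
```

View pics/s4.png

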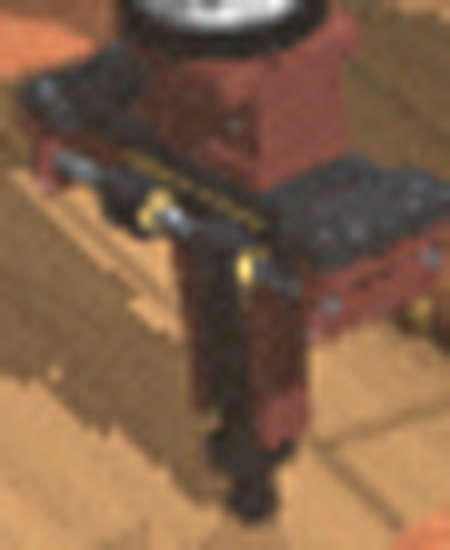

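Width stays 26.5 mm at every height, so I'll accept this grip. Next I'll lift and check that it hangs upright.

>>> servo_tool(
  plan=[
    [[1,0,0,0.1,0,0,0],[1,0,0,0.3,0,0,0],[1,0,0,0.6,0,0,0],[1,0,0,0.6,0,0,0],[1,0,0,0.4,0,0,0]],
  ],
)

```text
t: 5.6
ee_pos: [469.8, -353.9, 205.8]
orientation: [3.121, 0.349, 0.002]
ft_force: [1.4, -1.3, -1.0]
width: 26.6
grasp_force: 30.0
```

>>> servo_tool(
  plan=[
    [[1,0.1,0.3,0,0,0,0],[1,0.2,0.8,0,0,0,0],[1,0.2,0.9,0,0,0,0],[1,0.2,0.9,0,0,0,0],[1,0.2,0.9,0,0,0,0]],
  ],
)

```text
t: 6.02
ee_pos: [504.9, -199.2, 202.6]
orientation: [-3.122, -0.348, 0.001]
ft_force: [0.5, -0.0, -1.0]
width: 26.4
grasp_force: 30.0
```

>>> servo_tool(
  plan=[
    [[1,0.2,0.9,0,0,0,0],[1,0.2,0.9,0,0,0,0],[1,0.2,0.9,0,0,0,0],[1,0.2,0.8,0,0,0,0],[1,0.2,0.5,0,0,0,0]],
  ],
)

```text
t: 6.43
ee_pos: [544.5, -37.8, 202.5]
orientation: [-3.121, -0.352, 0.002]
ft_force: [0.1, 0.1, -1.5]
width: 26.7
grasp_force: 30.0
```

>>> servo_tool(
  plan=[
    [[1,0.1,0.2,0,0,0,0],[1,0,0,0,0,0,0],[1,0,0,0,0,0,0],[1,0,0,0,0,0,0]],
  ],
)

```text
t: 6.77
ee_pos: [548.7, -34.3, 202.8]
orientation: [3.122, 0.348, -0.001]
ft_force: [-1.0, -0.8, -0.2]
width: 26.8
grasp_force: 30.0
```

```bash
python3 - <<'E'
from h import *
shot('scene','s5',(195,115,75,100),6);shot('top','t5',(230,135,90,100),6)
cv2.imwrite('pics/c5.png',np.hstack([cv2.imread('pics/s5.png')[:,:420],cv2.imread('pics/t5.png')[:,:360]]))
o=readout.get_obs();print(o['t'],o['ee_pos'],o['orientation'],o['ft_force'],o['width'])
E
```

```text
6.8667 [548.85408076 -34.7149123  202.93386574] [ 3.12238054e+00  3.46609934e-01 -7.49043900e-04] [-0.09792515 -0.41809492 -0.69173664] 26.252930563783817
```

View pics/c5.png

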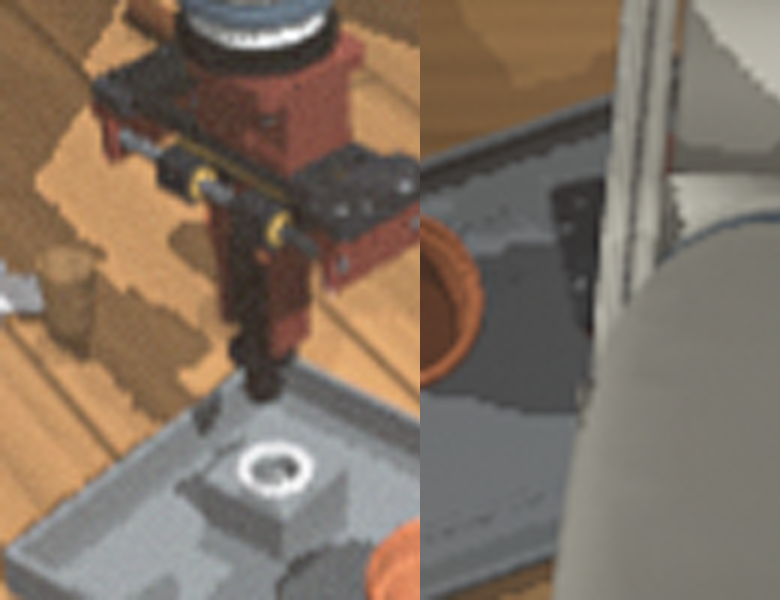

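The stopper hangs upright, with its foot at about (264,395) in the left crop and the ring at (275,468). I'll move over the bore, just above the seat.

>>> servo_tool(
  plan=[
    [[1,0.01,0.28,0,0,0,0],[1,0,0,-0.4,0,0,0],[1,0,0,-0.4,0,0,0],[1,0,0,0,0,0,0],[1,0,0,0,0,0,0]],
  ],
)

```text
t: 7.28
ee_pos: [549.1, -22.3, 170.6]
orientation: [-3.122, -0.348, 0.003]
ft_force: [-0.2, -0.1, 0.2]
width: 26.3
grasp_force: 30.0
```

>>> servo_tool(
  plan=[
    [[1,0,0,0,0,0,0],[1,0,0,0,0,0,0],[1,0,0,0,0,0,0]],
  ],
)

```text
t: 7.53
ee_pos: [550.2, -22.4, 171.9]
orientation: [3.122, 0.349, 0.002]
ft_force: [-1.0, -0.5, -1.4]
width: 26.5
grasp_force: 30.0
```

```bash
python3 - <<'E'
from h import *
shot('scene','s6',(218,155,48,48),12)
o=readout.get_obs();print(o['t'],o['ee_pos'],o['orientation'],o['ft_force'],o['width'])
p=o['ee_pos'];f=p[2]-123
for n,P in (('foot',[p[0]+.5,p[1],f]),('flange',[p[0]+.5,p[1],f+32]),('seat',[549.6,-23.3,39])):
    print(n,(proj('scene',P)[0]-[218,155]+.5)*12-.5)
E
```

```text
7.5833 [550.13464035 -22.38370422 171.84070849] [3.12192204e+00 3.48964771e-01 2.05651087e-03] [-0.1391572  -0.1665785  -0.89669439] 26.347686835203923
foot [272.24031076 428.10092785]
flange [270.06834942 334.65130786]
seat [274.47459952 452.86958459]
```

View pics/s6.png

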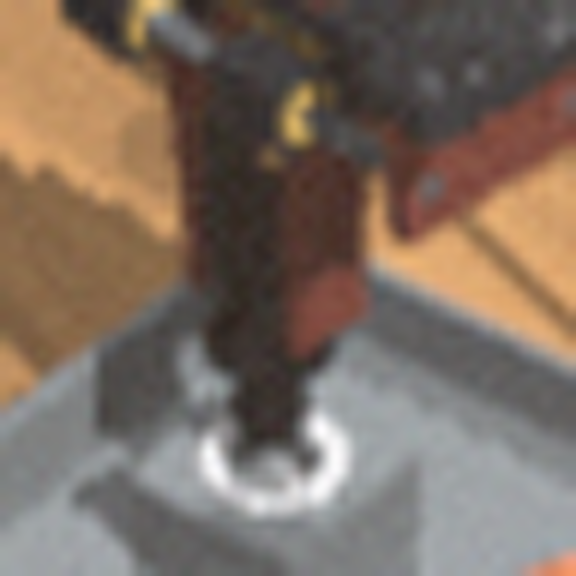

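Nose and ring match the projections to within about 2 mm: nose at (270,440), ring centre near (277,457). I'll go down in steps and watch the forces.

>>> servo_tool(
  plan=[
    [[1,-0.01,0.01,-0.1,0,0,0],[1,-0.01,0,-0.1,0,0,0],[1,0,0,-0.15,0,0,0],[1,0,0,0,0,0,0],[1,0,0,0,0,0,0]],
  ],
)

```text
t: 8.0
ee_pos: [548.5, -21.9, 156.4]
orientation: [-3.122, -0.349, 0.002]
ft_force: [-0.0, -0.2, -0.2]
width: 26.6
grasp_force: 30.0
```

>>> servo_tool(
  plan=[
    [[1,0,0,-0.05,0,0,0],[1,0,0,-0.05,0,0,0],[1,0,0,0,0,0,0],[1,0,0,0,0,0,0]],
  ],
)

```text
t: 8.33
ee_pos: [549.0, -22.0, 153.0]
orientation: [3.122, 0.349, -0.0]
ft_force: [-0.3, 0.0, -0.0]
width: 26.4
grasp_force: 30.0
```

```bash
python3 - <<'E'
from h import *
o=readout.get_obs();print(o['t'],o['ee_pos'],o['orientation'],o['ft_force'],o['moment'],o['width'])
E
```

```text
8.3333 [548.95624126 -21.99533907 153.00396305] [ 3.12207892e+00  3.49223255e-01 -5.42845894e-05] [-0.31945127  0.04142149 -0.01243513] [-0.04966588  0.00681535  0.02528083] 26.41294467200478
```

>>> servo_tool(
  plan=[
    [[1,0,0,-0.05,0,0,0],[1,0,0,-0.05,0,0,0],[1,0,0,0,0,0,0],[1,0,0,0,0,0,0]],
  ],
)

```text
t: 8.67
ee_pos: [548.9, -22.1, 148.9]
orientation: [3.122, 0.349, -0.0]
ft_force: [0.6, -2.7, -1.4]
width: 26.2
grasp_force: 30.0
```

>>> servo_tool(
  plan=[
    [[1,0,0,-0.05,0,0,0],[1,0,0,-0.05,0,0,0],[1,0,0,0,0,0,0],[1,0,0,0,0,0,0]],
  ],
)

```text
t: 9.0
ee_pos: [549.0, -22.0, 145.0]
orientation: [3.122, 0.349, 0.0]
ft_force: [0.9, -2.4, 1.2]
width: 26.7
grasp_force: 30.0
```

```bash
python3 - <<'E'
from h import *
o=readout.get_obs();print(o['t'],o['ee_pos'],o['orientation'],o['ft_force'],o['moment'],o['width'])
E
```

```text
9.0 [548.99797467 -21.98402384 145.03892347] [3.12198745e+00 3.49378087e-01 1.40679393e-04] [ 0.90640559 -2.42906831  1.19032651] [-0.60335541 -0.15746504  0.03610714] 26.670851291505556
```

Fy of about −2.5 N means the bore lies slightly towards −y. I'll shift that way.

>>> servo_tool(
  plan=[
    [[1,0,-0.02,0,0,0,0],[1,0,0,0,0,0,0],[1,0,0,0,0,0,0]],
  ],
)

```text
t: 9.25
ee_pos: [548.8, -22.6, 145.1]
orientation: [-3.122, -0.349, 0.0]
ft_force: [0.2, -1.5, 1.3]
width: 26.8
grasp_force: 30.0
```

>>> servo_tool(
  plan=[
    [[1,0.01,-0.01,0,0,0,0],[1,0,0,0,0,0,0],[1,0,0,0,0,0,0]],
  ],
)

```text
t: 9.5
ee_pos: [549.2, -22.9, 145.1]
orientation: [-3.122, -0.349, 0.0]
ft_force: [-0.2, 1.5, 0.9]
width: 26.5
grasp_force: 30.0
```

>>> servo_tool(
  plan=[
    [[1,0,0,-0.05,0,0,0],[1,0,0,-0.03,0,0,0],[1,0,0,0,0,0,0],[1,0,0,0,0,0,0]],
  ],
)

```text
t: 9.83
ee_pos: [549.2, -23.2, 141.7]
orientation: [3.122, 0.349, -0.0]
ft_force: [0.7, -0.1, 1.1]
width: 26.6
grasp_force: 30.0
```

>>> servo_tool(
  plan=[
    [[1,0,0,-0.05,0,0,0],[1,0,0,0,0,0,0],[1,0,0,0,0,0,0]],
  ],
)

```text
t: 10.08
ee_pos: [548.8, -23.1, 139.3]
orientation: [-3.122, -0.349, 0.002]
ft_force: [-0.2, -0.1, -2.1]
width: 26.6
grasp_force: 30.0
```

>>> servo_tool(
  plan=[
    [[1,0,0,-0.05,0,0,0],[1,0,0,0,0,0,0],[1,0,0,0,0,0,0]],
  ],
)

```text
t: 10.33
ee_pos: [549.1, -23.1, 137.5]
orientation: [-3.122, -0.349, 0.001]
ft_force: [0.8, -0.6, -3.4]
width: 26.6
grasp_force: 30.0
```

>>> servo_tool(
  plan=[
    [[1,0,0,-0.05,0,0,0],[1,0,0,0,0,0,0],[1,0,0,0,0,0,0]],
  ],
)

```text
t: 10.58
ee_pos: [548.5, -23.1, 134.8]
orientation: [-3.122, -0.349, 0.003]
ft_force: [0.8, -0.8, -14.4]
width: 26.5
grasp_force: 30.0
```

>>> servo_tool(
  plan=[
    [[1,0,0,-0.05,0,0,0],[1,0,0,0,0,0,0],[1,0,0,0,0,0,0]],
  ],
)

```text
t: 10.83
ee_pos: [549.2, -23.1, 133.7]
orientation: [-3.122, -0.349, 0.001]
ft_force: [-0.6, -0.9, -6.0]
width: 26.6
grasp_force: 30.0
```

>>> servo_tool(
  plan=[
    [[1,0,0,-0.02,0,0,0],[1,0,0,0,0,0,0],[1,0,0,0,0,0,0]],
  ],
)

```text
t: 11.08
ee_pos: [549.6, -23.1, 133.3]
orientation: [3.122, 0.349, 0.001]
ft_force: [0.3, -0.1, -2.5]
width: 26.4
grasp_force: 30.0
```

>>> servo_tool(
  plan=[
    [[1,0,0,-0.02,0,0,0],[1,0,0,0,0,0,0],[1,0,0,0,0,0,0]],
  ],
)

```text
t: 11.33
ee_pos: [549.5, -23.1, 132.5]
orientation: [3.122, 0.349, 0.001]
ft_force: [-1.0, -0.5, -1.2]
width: 26.7
grasp_force: 30.0
```

>>> servo_tool(
  plan=[
    [[1,0,0,-0.02,0,0,0],[1,0,0,0,0,0,0],[1,0,0,0,0,0,0]],
  ],
)

```text
t: 11.58
ee_pos: [549.7, -23.3, 132.1]
orientation: [3.122, 0.349, 0.001]
ft_force: [-1.2, -0.9, 5.0]
width: 26.9
grasp_force: 30.0
```

>>> servo_tool(
  plan=[
    [[1,0,0,-0.01,0,0,0],[1,0,0,0,0,0,0],[1,0,0,0,0,0,0],[1,0,0,0,0,0,0],[1,0,0,0,0,0,0]],
  ],
)

```text
t: 12.0
ee_pos: [549.7, -23.3, 132.0]
orientation: [3.122, 0.349, 0.002]
ft_force: [-2.7, -0.8, 9.4]
width: 26.6
grasp_force: 30.0
```

>>> servo_tool(
  plan=[
    [[1,0,0,0,0,0,0],[1,0,0,0,0,0,0]],
  ],
)

```text
t: 12.17
ee_pos: [549.7, -23.3, 132.0]
orientation: [3.122, 0.349, 0.002]
ft_force: [-2.5, -1.8, 8.5]
width: 26.9
grasp_force: 30.0
```

The stopper is on its seat with about 9 N. Now the pull, in small steps.

>>> servo_tool(
  plan=[
    [[1,0,0,0.02,0,0,0],[1,0,0,0.02,0,0,0],[1,0,0,0,0,0,0],[1,0,0,0,0,0,0]],
  ],
)

```text
t: 12.5
ee_pos: [549.3, -23.1, 132.6]
orientation: [-3.122, -0.349, 0.0]
ft_force: [-0.3, 0.1, -0.2]
width: 26.4
grasp_force: 30.0
```

>>> servo_tool(
  plan=[
    [[1,0,0,0.01,0,0,0],[1,0,0,0,0,0,0],[1,0,0,0,0,0,0]],
  ],
)

```text
t: 12.75
ee_pos: [549.3, -23.1, 133.0]
orientation: [-3.122, -0.349, 0.0]
ft_force: [-0.1, 0.6, -0.8]
width: 26.3
grasp_force: 30.0
```

>>> servo_tool(
  plan=[
    [[1,0,0,0.01,0,0,0],[1,0,0,0,0,0,0],[1,0,0,0,0,0,0]],
  ],
)

```text
t: 13.0
ee_pos: [549.2, -23.1, 133.4]
orientation: [-3.122, -0.349, 0.001]
ft_force: [0.3, -0.2, -2.1]
width: 26.4
grasp_force: 30.0
```

>>> servo_tool(
  plan=[
    [[1,0,0,0.01,0,0,0],[1,0,0,0,0,0,0],[1,0,0,0,0,0,0]],
  ],
)

```text
t: 13.25
ee_pos: [549.1, -23.1, 133.6]
orientation: [-3.122, -0.349, 0.001]
ft_force: [0.1, 0.3, -4.7]
width: 26.8
grasp_force: 30.0
```

>>> servo_tool(
  plan=[
    [[1,0,0,0.01,0,0,0],[1,0,0,0,0,0,0],[1,0,0,0,0,0,0]],
  ],
)

```text
t: 13.5
ee_pos: [548.9, -23.1, 133.9]
orientation: [-3.122, -0.349, 0.002]
ft_force: [0.6, -0.7, -8.3]
width: 26.7
grasp_force: 30.0
```

>>> servo_tool(
  plan=[
    [[1,0,0,0.007,0,0,0],[1,0,0,0,0,0,0],[1,0,0,0,0,0,0],[1,0,0,0,0,0,0]],
  ],
)

```text
t: 13.83
ee_pos: [548.9, -23.1, 134.1]
orientation: [-3.122, -0.349, 0.002]
ft_force: [-0.1, -0.3, -12.7]
width: 26.3
grasp_force: 30.0
```

>>> servo_tool(
  plan=[
    [[1,0,0,0,0,0,0],[1,0,0,0,0,0,0],[1,0,0,0,0,0,0],[1,0,0,0,0,0,0],[1,0,0,0,0,0,0]],
  ],
)

```text
t: 14.25
ee_pos: [549.0, -23.1, 134.3]
orientation: [-3.122, -0.349, 0.001]
ft_force: [-1.0, 0.6, -15.4]
width: 26.4
grasp_force: 30.0
```

>>> servo_tool(
  plan=[
    [[1,0,0,0,0,0,0],[1,0,0,0,0,0,0],[1,0,0,0,0,0,0],[1,0,0,0,0,0,0],[1,0,0,0,0,0,0]],
  ],
)

```text
t: 14.67
ee_pos: [549.1, -23.1, 134.4]
orientation: [-3.122, -0.349, 0.001]
ft_force: [-0.3, 0.2, -17.4]
width: 26.4
grasp_force: 30.0
```

The servo creeps upward and the force is growing. Backing off, then holding a steady 10 N.

>>> servo_tool(
  plan=[
    [[1,0,0,-0.015,0,0,0]],
  ],
)

```text
t: 14.75
ee_pos: [549.5, -23.1, 134.2]
orientation: [3.122, 0.349, 0.0]
ft_force: [-0.6, 0.9, -10.0]
width: 26.5
grasp_force: 30.0
```

>>> servo_tool(
  plan=[
    [[1,0,0,0,0,0,0],[1,0,0,0,0,0,0]],
  ],
)

```text
t: 14.92
ee_pos: [549.5, -23.1, 134.2]
orientation: [3.122, 0.349, 0.001]
ft_force: [-0.3, 0.7, -13.6]
width: 26.6
grasp_force: 30.0
```

>>> servo_tool(
  plan=[
    [[1,0,0,-0.004,0,0,0],[1,0,0,-0.002,0,0,0],[1,0,0,0,0,0,0]],
  ],
)

```text
t: 15.17
ee_pos: [549.6, -23.1, 134.0]
orientation: [3.122, 0.349, 0.001]
ft_force: [-0.7, 0.1, -10.0]
width: 26.7
grasp_force: 30.0
```

>>> servo_tool(
  plan=[
    [[1,0,0,-0.001,0,0,0],[1,0,0,-0.001,0,0,0],[1,0,0,-0.001,0,0,0]],
  ],
)

```text
t: 15.42
ee_pos: [549.6, -23.1, 133.9]
orientation: [3.122, 0.349, 0.001]
ft_force: [0.3, 0.8, -8.5]
width: 26.8
grasp_force: 30.0
```

>>> servo_tool(
  plan=[
    [[1,0,0,-0.001,0,0,0],[1,0,0,-0.001,0,0,0],[1,0,0,0,0,0,0]],
  ],
)

```text
t: 15.67
ee_pos: [549.6, -23.2, 133.8]
orientation: [3.122, 0.349, 0.001]
ft_force: [0.3, 0.9, -6.3]
width: 26.7
grasp_force: 30.0
```

>>> servo_tool(
  plan=[
    [[1,0,0,0,0,0,0],[1,0,0,-0.001,0,0,0],[1,0,0,0,0,0,0]],
  ],
)

```text
t: 15.92
ee_pos: [549.6, -23.1, 133.7]
orientation: [3.122, 0.349, 0.001]
ft_force: [-1.1, 1.3, -6.2]
width: 26.9
grasp_force: 30.0
```

>>> servo_tool(
  plan=[
    [[1,0,0,0.008,0,0,0],[1,0,0,0,0,0,0],[1,0,0,0,0,0,0]],
  ],
)

```text
t: 16.17
ee_pos: [549.3, -23.2, 133.8]
orientation: [3.122, 0.349, 0.0]
ft_force: [0.2, 0.5, -7.2]
width: 26.7
grasp_force: 30.0
```

>>> servo_tool(
  plan=[
    [[1,0,0,0,0,0,0],[1,0,0,0,0,0,0],[1,0,0,0,0,0,0]],
  ],
)

```text
t: 16.42
ee_pos: [549.3, -23.2, 133.8]
orientation: [3.122, 0.349, 0.0]
ft_force: [0.4, 0.2, -7.4]
width: 26.6
grasp_force: 30.0
```

>>> servo_tool(
  plan=[
    [[1,0,0,0,0,0,0],[1,0,0,0,0,0,0],[1,0,0,0,0,0,0]],
  ],
)

```text
t: 16.67
ee_pos: [549.3, -23.1, 133.8]
orientation: [-3.122, -0.349, 0.0]
ft_force: [0.2, 0.6, -7.4]
width: 26.3
grasp_force: 30.0
```

>>> servo_tool(
  plan=[
    [[1,0,0,0,0,0,0],[1,0,0,0,0,0,0],[1,0,0,0,0,0,0]],
  ],
)

```text
t: 16.92
ee_pos: [549.3, -23.1, 133.8]
orientation: [-3.122, -0.349, -0.0]
ft_force: [0.3, -0.1, -6.3]
width: 26.4
grasp_force: 30.0
```

>>> servo_tool(
  plan=[
    [[1,0,0,0,0,0,0],[1,0,0,0,0,0,0],[1,0,0,0,0,0,0]],
  ],
)

```text
t: 17.17
ee_pos: [549.3, -23.1, 133.8]
orientation: [-3.122, -0.349, 0.0]
ft_force: [-0.2, -0.5, -7.1]
width: 26.6
grasp_force: 30.0
```

Steady at about −7 N. I'll raise slightly to reach 10 N and hold.

>>> servo_tool(
  plan=[
    [[1,0,0,0.007,0,0,0],[1,0,0,0,0,0,0],[1,0,0,0,0,0,0]],
  ],
)

```text
t: 17.42
ee_pos: [549.2, -23.1, 133.9]
orientation: [-3.122, -0.349, 0.001]
ft_force: [-0.1, -0.3, -8.8]
width: 26.7
grasp_force: 30.0
```

>>> servo_tool(
  plan=[
    [[1,0,0,0,0,0,0],[1,0,0,0,0,0,0],[1,0,0,0,0,0,0]],
  ],
)

```text
t: 17.67
ee_pos: [549.2, -23.1, 134.0]
orientation: [-3.122, -0.349, 0.0]
ft_force: [-0.5, 0.3, -9.6]
width: 26.4
grasp_force: 30.0
```

>>> servo_tool(
  plan=[
    [[1,0,0,0,0,0,0],[1,0,0,0,0,0,0],[1,0,0,0,0,0,0]],
  ],
)

```text
t: 17.92
ee_pos: [549.2, -23.1, 134.0]
orientation: [-3.122, -0.349, 0.0]
ft_force: [-0.2, 0.3, -9.2]
width: 26.6
grasp_force: 30.0
```

>>> servo_tool(
  plan=[
    [[1,0,0,0,0,0,0],[1,0,0,0,0,0,0],[1,0,0,0,0,0,0]],
  ],
)

```text
t: 18.17
ee_pos: [549.2, -23.1, 134.0]
orientation: [-3.122, -0.349, 0.0]
ft_force: [-0.6, 0.1, -9.9]
width: 26.8
grasp_force: 30.0
```

Held for a second at 9–10 N. Now back onto the seat and release.

>>> servo_tool(
  plan=[
    [[1,0,0,-0.02,0,0,0],[1,0,0,-0.02,0,0,0],[1,0,0,-0.01,0,0,0],[1,0,0,0,0,0,0],[1,0,0,0,0,0,0]],
  ],
)

```text
t: 18.58
ee_pos: [549.9, -23.2, 132.6]
orientation: [3.122, 0.349, 0.002]
ft_force: [0.7, 0.0, -0.6]
width: 26.3
grasp_force: 30.0
```

>>> servo_tool(
  plan=[
    [[0.6,0,0,0,0,0,0],[0.1,0,0,0,0,0,0],[0.1,0,0,0,0,0,0],[-0.5,0,0,0,0,0,0],[-0.5,0,0,0,0,0,0]],
  ],
)

```text
t: 19.0
ee_pos: [549.4, -23.1, 132.2]
orientation: [3.122, 0.349, 0.0]
ft_force: [-0.2, 0.8, -0.2]
width: 49.6
grasp_force: 0.0
```

>>> servo_tool(
  plan=[
    [[-0.5,0,0,0.2,0,0,0],[-0.5,0,0,0.5,0,0,0],[-0.5,0,0,0.8,0,0,0],[-0.5,0,0,0.8,0,0,0],[-0.5,0,0,0.8,0,0,0]],
  ],
)

```text
t: 19.42
ee_pos: [549.0, -23.1, 257.8]
orientation: [-3.122, -0.349, 0.001]
ft_force: [0.7, 0.2, -0.3]
width: 66.0
grasp_force: 0.0
```

```bash
python3 - <<'E'
from h import *
shot('scene','s7',(210,140,60,70),8)
K=(proj('scene',[[549.6,-23.3,9+78],[549.6,-23.3,41]])-[210,140]+.5)*8;print(K,readout.get_obs()['ee_pos'])
E
```

```text
[[245.18019078 329.00857597]
 [247.22931723 418.46346785]] [551.95995119 -23.27295449 264.0548436 ]
```

View pics/s7.png

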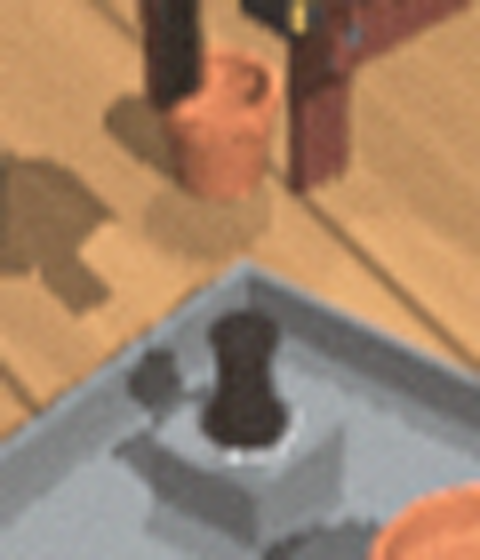

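The stopper stands upright in the socket, crown at (244,327) against a predicted (245,329), with the flange on the ring. The fingers are clear, so I'll hand in.

>>> servo_tool(
  plan=[
    [[-0.5,0,0,0,0,0,0],[-0.5,0,0,0,0,0,0],[-0.5,0,0,0,0,0,0]],
  ],
)

```text
t: 19.72
ee_pos: [548.6, -23.1, 255.2]
orientation: [-3.122, -0.349, 0.003]
ft_force: [-0.2, 0.3, 0.6]
width: 65.9
grasp_force: 0.0
```

```bash
python3 -c "
from workcell import close_job
print(close_job())"
```

```text
the job is handed in; nothing more can be done
None
```

The stopper is fitted, home and upright, and the job is handed in (no verdict came back): I pressed it home with about 9 N and the catches held a steady 9–10 N pull for about a second, but an earlier pull crept up to about 17 N before I backed it off.

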